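# Battery swap under the camera and processor modules

### The arm

A 7-joint arm with a two-finger parallel gripper is mounted at the origin on the work surface. World frame = base frame: x ahead of the robot, y to its left, z up, the work surface at z = 0. Lengths are in mm, angles in rad, forces in N, time in s.
With the tool pointing down it reaches from about 425 to 950 mm from the base axis. Payload 4.7 kg.
Tool frame: the origin (TCP) lies where the fingers leave the gripper's body, on its centre line; the fingertips stand 70 mm ahead of it and the grasp point (between the pads) lies 51 mm ahead of it (env.hold_point_z is the distance from the TCP to the grasp point, in mm); z points along the fingers, y is the direction in which the jaws open and shut (so a half turn about z gives the same grasp; the last joint's range is limited). The gripper opens to 87 mm and grips with 3 to 60 N. Pads are 19 mm wide; open, the fingers measure 117 mm over their backs; the gripper's body (75 mm by 190 mm) begins 51 mm behind the grasp point.
Start: joints at [-1.293, 0.469, -0.049, 1.532, 0.024, 1.141, -0.082], TCP at [203.817, 643.507, 292.273] pointing down, gripper open.
Joint ranges: [-2.59, 2.59], [-0.33, 1.99], [-1.39, 1.29], [0.1, 2.45], [-1.04, 4.18], [0.21, 1.99], [-2.66, 2.66]. Speed limits (rad/s): [2.57, 2.57, 3.14, 3.14, 3.14, 3.14, 3.14].

### API

Orientations are given as a unit quaternion [w, x, y, z].
In Python, from station import env, cams, ticket gives the robot as it stands.
- The arm moves only by the tool jog_arm, never from a script. Its argument "targets" is a list of rows, each a list of 4 numbers: the shift along the world's x, y, z in cm, then the turn about the world's z in degrees. A call has 1 to 8 rows; each row is the pose to reach, as a shift and turn from the pose commanded when the call began; what a row does not reach only later rows make up. A row lasts 1/12 s, in which the tool goes at most 41.7 mm and 7.16 degrees, less where a joint would pass 70% of its speed; a pose out of reach is approached as far as the arm can. A call with a gripper value outside its range is refused whole. "grip" is the closure, from 0 (fully open) to 1 (shut), set as the call begins (left out, the last holds). The fingers move at their own pace and stop on an object; "squeeze" is the grip in N (left out, the last holds). Time passes only in rows, so rows that repeat a pose let the fingers close. It gives the time, the measured TCP pose, the force and the opening at its end, in the units of the state.
- env.observe(): the state, without advancing time (a new reading comes with each control period).
- cams.grab_frame(name): name is "side" or "top"; returns the picture (384x512x3 uint8, red, green, blue); there is no depth.
- cams.camera_info(name): a dict with "intrinsics" (3x3 intrinsics, pixels), "position" and "orientation" of the camera in the world. Camera axes: x right, y down, z forward; pixel columns grow to the right and rows downward; lengths in mm; the calibration is good to about 2 mm. A picture is of the moment at which its call begins. camera_info takes no time and is no camera call.
- ticket.hand_in(): hands the job in, once; it reports no verdict.
The state is a dict: "t": time; "joint_pos": joint angles; "qvel": joint speeds; "joint_torque": joint torques, N m; "eef_pos": TCP position; "ee_rot": TCP orientation; "force": force on the tool from outside, world axes, zero at the start; "torque": the same for the moment, N m; "width": opening from 0.0 (shut) to 1.0 (fully open).
Only numpy, scipy, OpenCV 4.12 (cv2) and the standard library are available. Lean on these libraries where they do the work, as an engineer would, in place of code of your own. Each camera call takes 0.05 s, during which the arm holds its last target. There are 200 camera calls.

### The job

The screws are out of this handheld instrument, so its battery can be changed: lift the camera module and the processor module out of the white shell and stand both upright on the grey antistatic pad, then move the spent battery from the shell into the empty charging cradle and fit the charged battery from the other cradle in its place. Then put both modules back in the shell just as they were, with their metal tongues over the new battery. Seat every part flat, drop or tip nothing, and do not disturb the dish of screws.

Things in the scene. Friction and masses are not known exactly. Their poses are not given: they have to be found in the camera images.
- shell: White open half-shell in a nest, fixed, 208 x 108 mm, rim at z = 38 mm; origin under its centre on the table, x along it. Flat inner floor at z = 12 mm, 188 x 88 mm, walls flare to 200 x 100. Battery seat: x = y = 0, between 6 mm sloped ribs, 2.5 mm play each side. Camera seat: origin at x = +56 mm, y = 0; processor seat: x = -56 mm, y = 0; 4 mm play. Parts just lie in it. Steel end stops 30 mm high, to x = +-114.
- cam: Camera module, 0.17 kg: black block with a round dark-metal lens barrel on top. Origin on its underside below the lens axis. Block x = -20..+34 mm, y = +-40, 40 high; barrel 38 mm diameter, 40 to 68 mm up, the natural grip. A steel tongue, 40 mm wide, 36 to 40 mm up, reaches to x = -46 and lies over the battery when fitted. Starts in the shell's +x seat, its axes parallel to the shell's.
- board: Processor module, 0.15 kg: grey block, green circuit board, finned aluminium heat sink on top. Origin on its underside below the heat sink's centre. Block x = -34..+20 mm, y = +-40, 40 high; heat sink 38 (x) x 34 (y) mm, 40 to 66 mm up, the natural grip, across y. A tongue like the camera's reaches to x = +46. Starts in the shell's -x seat, its axes parallel to the shell's.
- pack_old: Spent battery: blue block with black ends, 44 (x) x 70 (y) x 34 mm high, 0.19 kg; origin at the centre of its underside. Starts in the shell's middle under the two tongues, x parallel to the shell's; can be gripped across its 44 mm once the modules are out. Fits either way round.
- pack_new: Charged battery: the same as the spent one, starts in the occupied charging cradle, x parallel to the cradle's.
- cradle_full: Black charging cradle that holds the charged battery at the start; fixed, 84 mm (x) x 112 mm (y), origin at the centre of its underside on the table. Pocket floor at z = 14 mm, rim at 22 mm, sides sloping in; 2.5 mm play each side.
- cradle_empty: The identical charging cradle that is empty at the start and takes the spent battery: its 44 mm side along the cradle's x, 70 mm along y.
- pad: Grey antistatic pad, fixed, 212 mm (x) x 122 mm (y) x 4 mm thick; origin at the centre of its underside on the table. Both modules fit on it side by side along x (their origins about 52 mm either side of its centre, the tongues towards each other).
- dish: Small round steel dish with the loose screws, 66 mm across, 16 mm high; origin at the centre of its underside. To be left where it is.
Things that resemble listed ones, but are neither listed nor needed, are in the scene too. What is shaped like the board but yellow is not meant. What is shaped like the pack_old but pink is not meant.

How it is judged (in metres and radians):
On the way, in this order (a step that is already met when the one before it is completed fails the run):
1. both modules stand upright and released on the grey pad (x of cam in the frame of pad between -0.1 and 0.1 m and y of cam in the frame of pad between -0.055 and 0.055 m and z of cam in the frame of pad between 0.001 and 0.007 m and angle between each of cam, board's own z axis and vertical below 0.1 rad and contact force between the fingers and cam below 0.05 N and linear speed of each of cam, board below 0.02 m/s and x of board in the frame of pad between -0.1 and 0.1 m and y of board in the frame of pad between -0.055 and 0.055 m and z of board in the frame of pad between 0.001 and 0.007 m and contact force between the fingers and board below 0.05 N), for 0.2 s.
2. the spent battery lies released in the pocket of the cradle that was empty, the modules still on the pad (all of step 1 and x of pack_old in the frame of cradle_empty between -0.007 and 0.007 m and y of pack_old in the frame of cradle_empty between -0.007 and 0.007 m and z of pack_old in the frame of cradle_empty between 0.011 and 0.017 m and angle between pack_old's own z axis and vertical below 0.08 rad and angle between the x axis of pack_old and the x axis of cradle_empty, either way round below 0.2 rad and contact force between the fingers and pack_old below 0.05 N and linear speed of pack_old below 0.02 m/s), for 0.2 s.
3. the charged battery lies released in the shell's battery seat, the modules still on the pad (all of step 1 and x of pack_new in the frame of shell between -0.007 and 0.007 m and y of pack_new in the frame of shell between -0.007 and 0.007 m and z of pack_new in the frame of shell between 0.009 and 0.015 m and angle between pack_new's own z axis and vertical below 0.08 rad and angle between the x axis of pack_new and the x axis of shell, either way round below 0.2 rad and contact force between the fingers and pack_new below 0.05 N and linear speed of pack_new below 0.02 m/s), for 0.2 s.
At the end, for the whole second after the job is handed in: Both modules in their own shell seats, the charged battery in the shell's battery seat, the spent one in the pocket of the cradle that was empty: each within 7 mm each way, 3 mm in height, 0.08 rad of level and 0.2 rad in turn, released and at rest (x of cam in the frame of shell between 0.049 and 0.063 m and y of cam in the frame of shell between -0.007 and 0.007 m and z of cam in the frame of shell between 0.009 and 0.015 m and angle between each of cam, board, pack_new, pack_old's own z axis and vertical below 0.08 rad and angle between the x axis of each of cam, board, pack_new and the x axis of shell, either way round below 0.2 rad and contact force between the fingers and cam below 0.05 N and linear speed of each of cam, board, pack_new, pack_old below 0.02 m/s and x of board in the frame of shell between -0.063 and -0.049 m and y of board in the frame of shell between -0.007 and 0.007 m and z of board in the frame of shell between 0.009 and 0.015 m and contact force between the fingers and board below 0.05 N and x of pack_new in the frame of shell between -0.007 and 0.007 m and y of pack_new in the frame of shell between -0.007 and 0.007 m and z of pack_new in the frame of shell between 0.009 and 0.015 m and contact force between the fingers and pack_new below 0.05 N and x of pack_old in the frame of cradle_empty between -0.007 and 0.007 m and y of pack_old in the frame of cradle_empty between -0.007 and 0.007 m and z of pack_old in the frame of cradle_empty between 0.011 and 0.017 m and angle between the x axis of pack_old and the x axis of cradle_empty, either way round below 0.2 rad and contact force between the fingers and pack_old below 0.05 N); the robot touches nothing.
It fails at once if a module is tipped over (angle between any of cam, board's own z axis and vertical above 0.6 rad).
It fails at once if a battery is tipped over (angle between any of pack_old, pack_new's own z axis and vertical above 0.8 rad).
It fails at once if a module or battery is dropped (falls freely faster than 0.6 m/s) ((contact force between each of the arm, the fingers and cam below 0.02 N and linear speed of cam above 0.6 m/s) or (contact force between each of the arm, the fingers and board below 0.02 N and linear speed of board above 0.6 m/s) or (contact force between each of the arm, the fingers and pack_old below 0.02 N and linear speed of pack_old above 0.6 m/s) or (contact force between each of the arm, the fingers and pack_new below 0.02 N and linear speed of pack_new above 0.6 m/s)).
It fails at once if the dish of screws is disturbed (moved 30 mm or tilted) (distance of dish from where it was at the start of the episode above 0.03 m or angle between dish's own z axis and vertical above 0.4 rad).
It also fails if it takes over 144 s, if anything falls off the work surface, if the arm or the gripper's body presses on something with over 40 N, if the wrist force passes 120 N, or if a joint passes its speed limit or range.

## Working session

There is one attempt and no reset: what is moved stays moved. The work goes in short steps, Python scripts to look and compute and a tool call to move; the robot and the scene stay as the last step left them, time stands still between calls to the robot, and variables do not carry over. Pictures are saved under pics/ and viewed, about 12 in all and at most 16, crops included, and the job is handed in when it is done.

Besides the shell and the picture viewer there is one more tool, called after "Call:" by a JSON object that holds its "name" and its "arguments". jog_arm: Moves the arm, as the interface text tells. Its arguments: {"type":"object","properties":{"targets":{"type":"array"},"grip":{"type":"number"},"squeeze":{"type":"number"}},"required":["targets"]}

```bash
ls; mkdir -p pics
cat > h.py <<'E'
import numpy as np,cv2
from station import env,cams,ticket
from scipy.spatial.transform import Rotation as R
def snap(n,f):
    im=cams.grab_frame(n); cv2.imwrite(f,im[:,:,::-1]); return im
def cam(n):
    c=cams.camera_info(n); q=c['orientation']
    return np.array(c['intrinsics']),np.array(c['position']),R.from_quat([q[1],q[2],q[3],q[0]]).as_matrix()
def ray(n,uv,z):
    K,p,M=cam(n); d=M@np.linalg.inv(K)@np.array([uv[0],uv[1],1.]); return p+d*(z-p[2])/d[2]
def proj(n,P):
    K,p,M=cam(n); v=K@(M.T@(np.array(P,float)-p)); return v[:2]/v[2]
E
python3 - <<'E'
from h import *
for n in('top','side'):
    snap(n,f'pics/{n}0.png'); print(n,cam(n))
o=env.observe(); print(o)
E
```

```text
pics
top (array([[370.69782709,   0.        , 259.57398823],
       [  0.        , 370.69782709, 190.35065041],
       [  0.        ,   0.        ,   1.        ]]), array([ 2.79333228e+02, -1.21495483e-02,  1.05413581e+03]), array([[ 1.08170793e-03, -9.76546029e-01,  2.15306020e-01],
       [-9.99991689e-01, -2.09992097e-04,  4.07156284e-03],
       [-3.93085596e-03, -2.15308635e-01, -9.76538141e-01]]))
side (array([[354.77671059,   0.        , 258.07811879],
       [  0.        , 354.77671059, 190.69447585],
       [  0.        ,   0.        ,   1.        ]]), array([ 124.49590926, -646.45647332,  862.41421325]), array([[ 0.89097055, -0.32843737,  0.3135289 ],
       [-0.45382193, -0.66653755,  0.59141639],
       [ 0.01473554, -0.66922088, -0.74291741]]))
{'t': 0.1, 'joint_pos': array([-1.29290254,  0.4693705 , -0.04859001,  1.53356866,  0.02409589,
        1.14099702, -0.08230997]), 'qvel': array([-3.62182474e-04, -2.13133014e-03, -8.72628027e-05, -3.76702924e-03,
        1.27513452e-04,  3.18120883e-05,  1.70118218e-04]), 'joint_torque': array([ 1.02720049e-03, -5.09170818e+01, -8.10442236e-02, -2.36829615e+01,
       -6.14237250e-02,  3.44506907e-02,  5.94216021e-05]), 'eef_pos': array([203.71228853, 643.09182991, 291.30015364]), 'ee_rot': array([-1.04894744e-04,  1.52789628e-01,  9.88258345e-01, -8.72811348e-04]), 'force': array([ 0.77583298, -0.22162906, -0.35387807]), 'torque': array([0.04191077, 0.00187007, 0.02483014]), 'width': 1.000573415595122}
```

View pics/top0.png

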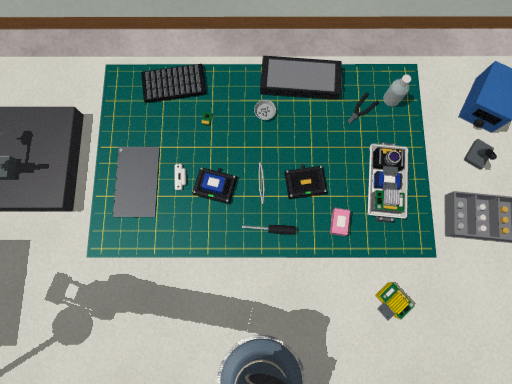

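View pics/side0.png

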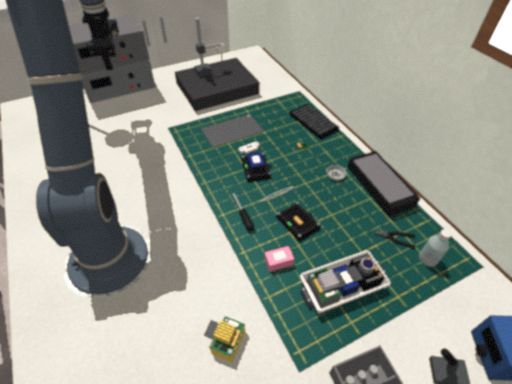

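Top view candidates: the shell is at (388,181) with its lens towards the top (393,157) and its heat sink at (390,200). Cradle with blue pack is at (215,184), the empty cradle at (305,182), the pad at (136,182), and the dish at (265,110). The decoys are the yellow board (395,300) and the pink pack (341,222).

```bash
cat >> h.py <<'E'
def avg(n,k=4): return np.mean([cams.grab_frame(n) for _ in range(k)],0).astype(np.uint8)
def crop(im,u,v,w,h,s): return cv2.resize(im[v:v+h,u:u+w],None,fx=s,fy=s,interpolation=cv2.INTER_CUBIC)
def rect(n,mask,z,minA=30):
    cs,_=cv2.findContours(mask.astype(np.uint8),cv2.RETR_EXTERNAL,cv2.CHAIN_APPROX_NONE)
    out=[]
    for c in cs:
        if cv2.contourArea(c)<minA: continue
        P=np.array([ray(n,p,z)[:2] for p in c[:,0]],np.float32)
        out.append((cv2.minAreaRect(P),cv2.minAreaRect(c)[0]))
    return out
E
python3 - <<'E'
from h import *
im=avg('top'); np.save('top0.npy',im)
a=crop(im,355,135,65,95,6); b=crop(im,180,160,65,47,6); c=crop(im,273,160,65,47,6)
cv2.imwrite('pics/c0.png',np.hstack([a,np.vstack([b,c,np.zeros((6,390,3),np.uint8)])])[:,:,::-1])
hsv=cv2.cvtColor(im,cv2.COLOR_RGB2HSV); H,S,V=[hsv[...,i].astype(int) for i in range(3)]
def win(m,u0,v0,u1,v1):
    o=np.zeros_like(m); o[v0:v1,u0:u1]=m[v0:v1,u0:u1]; return o
for nm,m,z in [('shell',win((S<60)&(V>140),355,130,425,235),38),('pad',win((S<60),100,140,172,230),4),
   ('cfull',win(~((H>70)&(H<100)&(S>90))&~((S<50)&(V>150)),185,150,245,215),22),('cempty',win((V<60),275,155,340,207),22),
   ('dish',win((S<60),245,92,285,128),16),('blue',win((H>105)&(H<130)&(S>120)&(V>60),190,160,235,200),48),('blueold',win((H>105)&(H<130)&(S>120)&(V>60),360,130,420,225),46)]:
    for r in rect('top',m,z): print(nm,[np.round(x,1) for x in r[0]],np.round(r[1],1))
E
```

```text
shell [array([ 536. , -357.4]), array([108.8, 212.3]), np.float64(84.3)] [387.9 180. ]
pad [array([539.4, 365.2]), array([207.7, 122.1]), np.float64(0.1)] [135.7 181.5]
cfull [array([533.2, 132.5]), array([188.9, 168. ]), np.float64(0.0)] [214.5 182. ]
cempty [array([ 536.7, -127.1]), array([ 97.4, 116. ]), np.float64(7.9)] [305.3 180.4]
dish [array([757.8, -11.8]), array([66.3, 61.6]), np.float64(90.0)] [265.  109.5]
blue [array([523.2, 134.9]), array([60.4, 49.8]), np.float64(75.8)] [212.7 182.7]
blueold [array([ 530.2, -380.2]), array([11.1, 43.8]), np.float64(85.4)] [397.  180.5]
blueold [array([ 532.3, -334.5]), array([14.3, 45.7]), np.float64(78.9)] [380.6 179.6]
blueold [array([ 601.5, -377.3]), array([17. , 18.1]), np.float64(85.7)] [394. 156.]
```

View pics/c0.png

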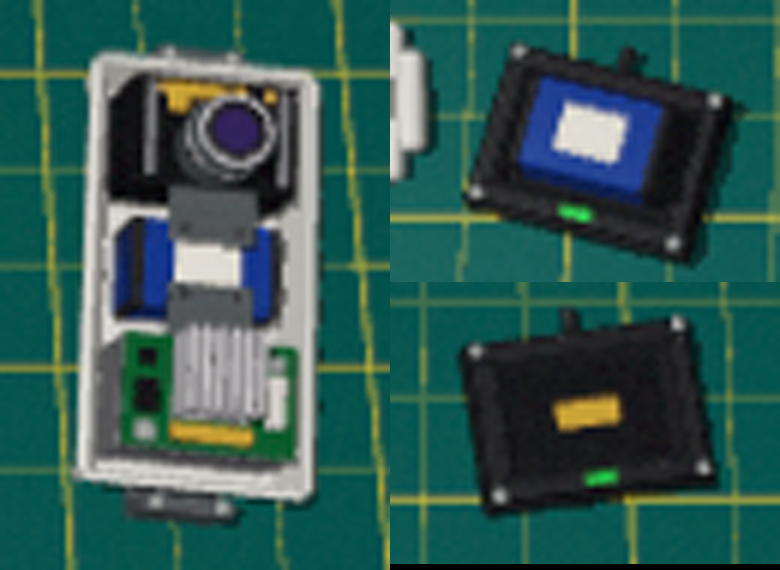

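The crop shows the cradle corner screws as four bright dots on each cradle, the lens at about (394,156) and the heat sink at about (391,197). The lens ray at z=80 gives (591,-365), against (592,-363) from the shell outline, so they agree. Next I refine the cradles with the dots and cross-check in the side view.

Run:
```python
from h import *
im=np.load('top0.npy'); g=cv2.cvtColor(im,cv2.COLOR_RGB2GRAY)
def up(u,v): return ((u+.5)/6-.5,(v+.5)/6-.5)
def cen(p,r=2):
    u,v=np.round(p).astype(int); w=g[v-r:v+r+1,u-r:u+r+1].astype(float); w=np.clip(w-np.median(w)-20,0,None)
    y,x=np.mgrid[v-r:v+r+1,u-r:u+r+1]; return np.array([(x*w).sum(),(y*w).sum()])/w.sum()
for nm,off,D in [('full',(180,160),[(518-390,50),(715-390,101),(673-390,243),(476-390,191)]),('empty',(273,160),[(475-390,351-282),(678-390,324-282),(704-390,467-282),(499-390,496-282)])]:
    P=np.array([ray('top',cen(np.add(off,up(*d))),22)[:2] for d in D])
    e=[P[(i+1)%4]-P[i] for i in range(4)]
    print(nm,P.mean(0).round(1),[np.linalg.norm(x).round(1) for x in e],[np.degrees(np.arctan2(x[1],x[0])).round(1) for x in e])
# side view
s=avg('side'); hsv=cv2.cvtColor(s,cv2.COLOR_RGB2HSV)
m=cv2.inRange(hsv,(110,60,30),(150,255,255))
sub=np.zeros_like(m); sub[240:290,345:390]=m[240:290,345:390]
for c,a in rect('side',sub,80,5): print('lens side',np.round(c[0],1),np.round(c[1],1),a)
m=cv2.inRange(cv2.cvtColor(im,cv2.COLOR_RGB2HSV),(110,60,30),(150,255,255)); sub=np.zeros_like(m); sub[145:165,385:405]=m[145:165,385:405]
for c,a in rect('top',sub,80,5): print('lens top',np.round(c[0],1),np.round(c[1],1),a)
# overlay expected model points
yaw=np.radians(-5.7); c=np.array([536,-357.4]); Rm=np.array([[np.cos(yaw),-np.sin(yaw)],[np.sin(yaw),np.cos(yaw)]])
pts=[(x,y,38) for x in(-104,104) for y in(-54,54)]+[(56,0,80)]+[(-56+a,b,78) for a in(-19,19) for b in(-17,17)]+[(a,b,46) for a in(-22,22) for b in(-35,35)]+[(x,y,52) for x in (10,-10) for y in(-20,20)]
outs=[]
for n,I,(u0,v0,w,h) in [('top',im,(355,135,65,95)),('side',s,(295,240,100,80))]:
    k=6 if n=='top' else 4; k=6
    A=crop(I,u0,v0,w,h,k)
    for p in pts:
        q=proj(n,[*(c+Rm@p[:2]),p[2]]); q=((q-[u0,v0]+.5)*k-.5).astype(int); cv2.circle(A,tuple(map(int,q)),3,(255,0,0),1)
    outs.append(A)
H=max(o.shape[0] for o in outs); outs=[cv2.copyMakeBorder(o,0,H-o.shape[0],0,0,cv2.BORDER_CONSTANT) for o in outs]
cv2.imwrite('pics/c1.png',cv2.resize(np.hstack(outs),None,fx=.8,fy=.8)[:,:,::-1])
```

```text
full [526.2 135.9] [np.float64(97.9), np.float64(72.2), np.float64(99.6), np.float64(71.0)] [np.float64(-104.6), np.float64(164.9), np.float64(74.7), np.float64(-16.4)]
empty [ 535.4 -127.8] [np.float64(98.3), np.float64(72.1), np.float64(97.9), np.float64(72.0)] [np.float64(-81.9), np.float64(-172.0), np.float64(98.1), np.float64(8.2)]
lens side [ 518.8 -395.4] [20.9 37.2] (352.0, 285.0)
lens side [ 536.2 -350.1] [11.9  7.4] (346.5, 267.0)
lens side [ 590.7 -364.3] [17.6 17.4] (367.5, 263.0)
lens top [ 590.4 -365.1] [20.4 21. ] (394.1000671386719, 156.2000274658203)
```

View pics/c1.png

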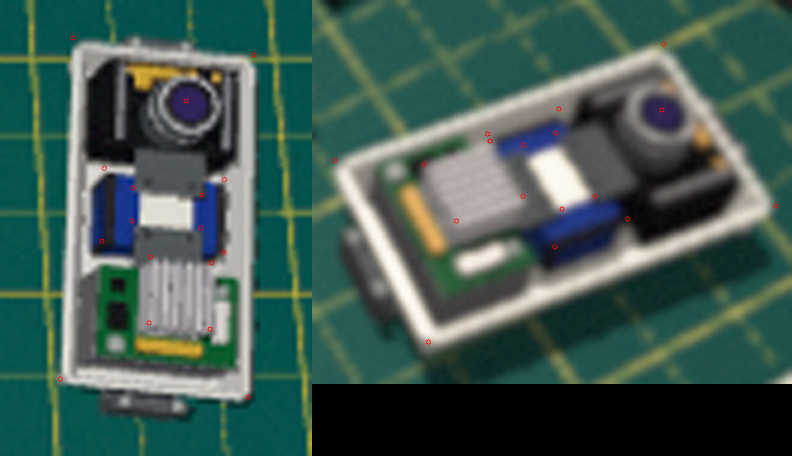

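Both views put the lens at (590.5,-364.7). The model overlay fits the shell (yaw about -5.7°), tongues and heat sink to within 1–2 mm. I'm moving in.

Call:
{"name": "jog_arm", "arguments": {"targets": [[26, -20, 0, 12], [26, -20, 0, 12], [26, -20, 0, 12], [26, -20, 0, 12], [26, -20, 0, 12], [26, -20, 0, 12], [26, -20, 0, 12], [26, -20, 0, 12]], "grip": 0, "squeeze": 30}}

```text
t: 1.17
eef_pos: [466.2, 441.1, 292.6]
ee_rot: [0.001, 0.05, 0.999, -0.0]
force: [0.8, 0.4, -0.0]
width: 0.996
```

Call:
{"name": "jog_arm", "arguments": {"targets": [[12.6, -29.3, 0, 0], [12.6, -29.3, 0, 0], [12.6, -29.3, 0, 0], [12.6, -29.3, 0, 0], [12.6, -29.3, 0, 0], [12.6, -29.3, 0, 0], [12.6, -29.3, 0, 0], [12.6, -29.3, 0, 0]]}}

```text
t: 1.83
eef_pos: [591.3, 145.3, 292.7]
ee_rot: [0.001, 0.051, 0.999, -0.001]
force: [0.4, -0.6, 0.3]
width: 1.0
```

Call:
{"name": "jog_arm", "arguments": {"targets": [[0, -33, 0, 0], [0, -33, 0, 0], [0, -33, 0, 0], [0, -33, 0, 0], [0, -33, 0, 0], [0, -33, 0, 0], [0, -33, 0, 0], [0, -33, 0, 0]]}}

```text
t: 2.5
eef_pos: [589.3, -182.2, 292.6]
ee_rot: [0.0, 0.049, 0.999, -0.0]
force: [1.0, 0.8, -0.1]
width: 0.999
```

Call:
{"name": "jog_arm", "arguments": {"targets": [[0, -18.5, -6, 0], [0, -18.5, -6, 0], [0, -18.5, -6, 0], [0, -18.5, -6, 0], [0, -18.5, -6, 0], [0, -18.5, -6, 0], [0, -18.5, -6, 0], [0, -18.5, -6, 0]]}}

```text
t: 3.17
eef_pos: [590.3, -363.5, 232.2]
ee_rot: [0.0, 0.048, 0.999, 0.001]
force: [1.0, 0.6, 0.8]
width: 0.999
```

```bash
cat >> h.py <<'E'
def st():
    o=env.observe(); q=o['ee_rot']; jaw=np.degrees(2*np.arctan2(q[2],q[1]))-90
    print('t',round(o['t'],2),'pos',o['eef_pos'].round(1),'jaw',jaw.round(2),'F',o['force'].round(1),'w',round(o['width']*87,1),'j',o['joint_pos'].round(2))
E
python3 -c "from h import *;st()"
```

```text
t 3.17 pos [ 590.3 -363.5  232.2] jaw 84.47 F [1.  0.6 0.8] w 86.9 j [ 0.33  0.55  0.24  1.56 -0.15  1.05  2.08]
```

Call:
{"name": "jog_arm", "arguments": {"targets": [[0, 0, -4, 0], [0, 0, -8, 0], [0, 0, -10, 0], [0, 0, -10.7, 0], [0, 0, -10.7, 0], [0, 0, -10.7, 0]]}}

```text
t: 3.67
eef_pos: [591.2, -363.8, 126.8]
ee_rot: [0.001, 0.048, 0.999, -0.0]
force: [0.0, -0.3, 0.7]
width: 1.001
```

Call:
{"name": "jog_arm", "arguments": {"targets": [[0, 0, 0, 0], [0, 0, 0, 0], [0, 0, 0, 0], [0, 0, 0, 0], [0, 0, 0, 0], [0, 0, 0, 0], [0, 0, 0, 0], [0, 0, 0, 0]], "grip": 1, "squeeze": 25}}

```text
t: 4.33
eef_pos: [589.8, -364.5, 125.3]
ee_rot: [-0.0, 0.049, 0.999, 0.0]
force: [-0.0, -0.0, -0.1]
width: 0.474
```

```bash
python3 -c "from h import *;st();snap('top','pics/t1.png')
im=snap('side','pics/s1.png');cv2.imwrite('pics/s1c.png',crop(im,270,200,130,110,5)[:,:,::-1])"
```

```text
t 4.33 pos [ 589.8 -364.5  125.3] jaw 84.42 F [-0.  -0.  -0.1] w 41.2 j [ 0.35  0.67  0.22  1.64 -0.18  0.86  2.11]
```

Call:
{"name": "jog_arm", "arguments": {"targets": [[0, 0, 0, 0], [0, 0, 0, 0], [0, 0, 0, 0], [0, 0, 0, 0], [0, 0, 0.5, 0], [0, 0, 1, 0], [0, 0, 1.5, 0], [0, 0, 2, 0]]}}

```text
t: 5.1
eef_pos: [589.9, -364.4, 145.8]
ee_rot: [0.0, 0.049, 0.999, 0.0]
force: [0.1, 0.2, -2.4]
width: 0.43
```

```bash
python3 -c "from h import *;st()
im=snap('side','pics/s2.png');cv2.imwrite('pics/s2c.png',crop(im,270,200,130,110,5)[:,:,::-1])"
```

```text
t 5.1 pos [ 589.9 -364.4  145.8] jaw 84.43 F [ 0.1  0.2 -2.4] w 37.4 j [ 0.34  0.64  0.22  1.62 -0.17  0.89  2.1 ]
```

View pics/s2c.png

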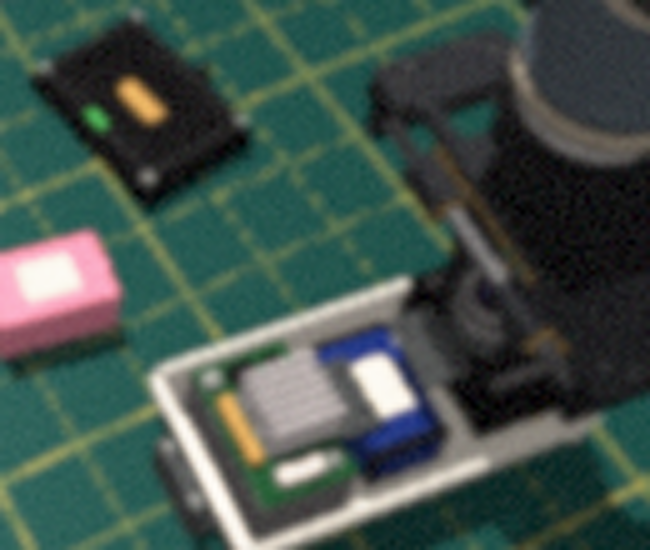

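The side crop shows the camera module clear of its seat, upright and held by the barrel. The battery at (385,400) and the board have not moved. I'm carrying it to the pad.

Call:
{"name": "jog_arm", "arguments": {"targets": [[0, 0, 3, 0], [0, 0, 6, 0], [0, 1, 9, 0], [0, 4, 10, 0], [0, 8, 10, 0], [0, 12, 10, 0], [0, 16, 10, 0], [0, 20, 10, 0]]}}

```text
t: 5.82
eef_pos: [589.4, -162.7, 245.8]
ee_rot: [0.0, 0.049, 0.999, 0.0]
force: [0.3, -0.6, -2.0]
width: 0.43
```

Call:
{"name": "jog_arm", "arguments": {"targets": [[0, 4, 0, 0], [0, 8, 0, 0], [0, 12, 0, 0], [0, 16, 0, 0], [0, 20, 0, 0], [0, 24, 0, 0], [0, 28, 0, 0], [0, 32, 0, 0]]}}

```text
t: 6.48
eef_pos: [589.5, 157.3, 245.8]
ee_rot: [0.0, 0.049, 0.999, 0.0]
force: [0.4, 0.6, -3.3]
width: 0.431
```

Call:
{"name": "jog_arm", "arguments": {"targets": [[0, 4, 0, 0], [0, 8, 0, 0], [0, 12, 0, 0], [0, 15.5, 0, 0], [0, 18, 0, 0], [0, 20, 0, 0], [0.2, 20.9, 0, 0], [0.2, 20.9, 0, 0]]}}

```text
t: 7.15
eef_pos: [591.1, 367.3, 245.1]
ee_rot: [-0.0, 0.047, 0.999, 0.001]
force: [-0.5, 0.1, -1.5]
width: 0.427
```

Call:
{"name": "jog_arm", "arguments": {"targets": [[0, 0, -3, 0], [0, 0, -6, 0], [0, 0, -9, 0], [0, 0, -11, 0], [0, 0, -12, 0], [0, 0, -12.5, 0], [0, 0, -12.5, 0], [0, 0, -12.5, 0]]}}

```text
t: 7.82
eef_pos: [592.9, 364.2, 121.8]
ee_rot: [0.001, 0.049, 0.999, 0.001]
force: [-0.2, -0.1, -1.6]
width: 0.429
```

```bash
python3 -c "from h import *;st()
im=snap('side','pics/s3.png');cv2.imwrite('pics/s3c.png',crop(im,170,80,140,110,5)[:,:,::-1])"
```

```text
t 7.82 pos [592.9 364.2 121.8] jaw 84.37 F [-0.2 -0.1 -1.6] w 37.3 j [-0.66  0.67  0.08  1.63 -0.06  0.85  0.91]
```

View pics/s3c.png

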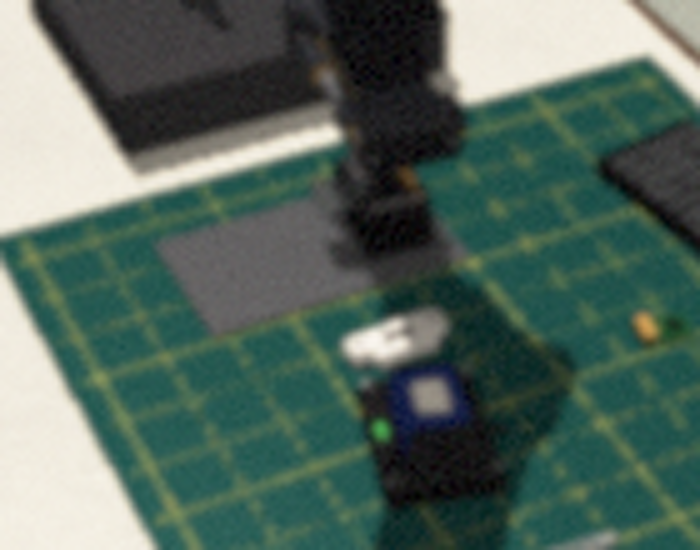

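The module is upright above the far half of the pad. I'll lower the last 3 mm, release, and rise.

Call:
{"name": "jog_arm", "arguments": {"targets": [[0, 0, -0.1, 0], [0, 0, -0.2, 0], [0, 0, -0.3, 0], [0, 0, -0.3, 0], [0, 0, -0.3, 0]]}}

```text
t: 8.28
eef_pos: [591.8, 364.6, 117.4]
ee_rot: [0.0, 0.049, 0.999, 0.0]
force: [0.2, 0.0, -2.1]
width: 0.433
```

```bash
python3 -c "from h import *;st()"
```

```text
t 8.28 pos [591.8 364.6 117.4] jaw 84.43 F [ 0.2  0.  -2.1] w 37.7 j [-0.66  0.67  0.07  1.63 -0.06  0.84  0.91]
```

Call:
{"name": "jog_arm", "arguments": {"targets": [[0, 0, -0.1, 0], [0, 0, -0.1, 0], [0, 0, -0.1, 0]]}}

```text
t: 8.53
eef_pos: [591.9, 364.6, 117.2]
ee_rot: [0.0, 0.049, 0.999, 0.0]
force: [-2.3, -1.4, 5.8]
width: 0.429
```

```bash
python3 -c "from h import *;st()"
```

```text
t 8.53 pos [591.9 364.6 117.2] jaw 84.42 F [-2.3 -1.4  5.8] w 37.3 j [-0.66  0.67  0.07  1.63 -0.06  0.84  0.91]
```

Call:
{"name": "jog_arm", "arguments": {"targets": [[0, 0, 0, 0], [0, 0, 0, 0], [0, 0, 0, 0], [0, 0, 0, 0], [0, 0, 0, 0], [0, 0, 0, 0]], "grip": 0}}

```text
t: 9.03
eef_pos: [591.9, 364.5, 116.1]
ee_rot: [-0.0, 0.049, 0.999, -0.0]
force: [-0.8, 0.2, -0.4]
width: 0.801
```

Call:
{"name": "jog_arm", "arguments": {"targets": [[0, 0, 3, 0], [0, 0, 7, 0], [0, 0, 11, 0], [-0.5, -3, 13, 0], [-3, -19, 13, 0], [-3, -19, 13, 0], [-3, -19, 13, 0], [-3, -19, 13, 0]]}}

```text
t: 9.7
eef_pos: [561.2, 171.7, 246.6]
ee_rot: [0.0, 0.049, 0.999, -0.0]
force: [0.8, -0.6, -0.5]
width: 0.999
```

Call:
{"name": "jog_arm", "arguments": {"targets": [[-4, -32, 0, 0], [-4, -32, 0, 0], [-4, -32, 0, 0], [-4, -32, 0, 0], [-4, -32, 0, 0], [-4, -32, 0, 0], [-4, -32, 0, 0], [-4, -32, 0, 0]]}}

```text
t: 10.37
eef_pos: [520.7, -149.6, 246.7]
ee_rot: [0.0, 0.05, 0.999, -0.001]
force: [0.6, -0.8, 0.3]
width: 0.998
```

Call:
{"name": "jog_arm", "arguments": {"targets": [[-4.1, -20.7, 0, 0], [-4.1, -20.7, 0, 0], [-4.1, -20.7, 0, 0], [-4.1, -20.7, 0, 0], [-4.1, -20.7, 0, 0], [-4.1, -20.7, 0, 0], [-4.1, -20.7, 0, 0], [-4.1, -20.7, 0, 0]]}}

```text
t: 11.03
eef_pos: [480.9, -352.1, 246.0]
ee_rot: [-0.0, 0.049, 0.999, 0.001]
force: [-1.3, 1.2, -0.3]
width: 1.002
```

```bash
python3 -c "from h import *;st()
im=snap('side','pics/s4.png');t=snap('top','pics/t4.png');cv2.imwrite('pics/s4c.png',np.hstack([crop(im,170,80,100,90,4),crop(t,100,130,80,90,4)])[:,:,::-1])"
```

```text
t 11.03 pos [ 480.9 -352.1  246. ] jaw 84.4 F [-1.3  1.2 -0.3] w 87.1 j [ 0.32  0.39  0.31  1.79 -0.14  0.98  2.17]
```

View pics/s4c.png

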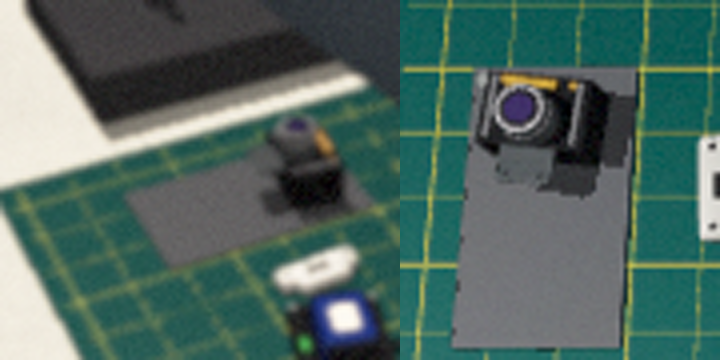

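The crop shows the camera module upright and free on the far end of the pad, with its tongue towards the centre. Next is the board.

Call:
{"name": "jog_arm", "arguments": {"targets": [[0, 0, -4, 0], [0, 0, -8, 0], [0, 0, -11, 0], [0, 0, -12.1, 0], [0, 0, -12.1, 0], [0, 0, -12.1, 0], [0, 0, -12.1, 0]]}}

```text
t: 11.72
eef_pos: [482.3, -352.9, 127.3]
ee_rot: [0.002, 0.048, 0.999, -0.001]
force: [0.3, 0.9, 0.5]
width: 1.0
```

Call:
{"name": "jog_arm", "arguments": {"targets": [[0, 0, 0, 0], [0, 0, 0, 0], [0, 0, 0, 0], [0, 0, 0, 0], [0, 0, 0, 0], [0, 0, 0, 0], [0, 0, 0, 0], [0, 0, 0, 0]], "grip": 1}}

```text
t: 12.38
eef_pos: [480.8, -352.5, 125.2]
ee_rot: [-0.0, 0.049, 0.999, 0.0]
force: [1.1, -0.8, -0.2]
width: 0.479
```

Call:
{"name": "jog_arm", "arguments": {"targets": [[0, 0, 0, 0], [0, 0, 0, 0], [0, 0, 0, 0], [0, 0, 0, 0], [0, 0, 0.5, 0], [0, 0, 1, 0], [0, 0, 1.5, 0], [0, 0, 2, 0]]}}

```text
t: 13.05
eef_pos: [480.9, -352.5, 145.9]
ee_rot: [0.0, 0.049, 0.999, -0.0]
force: [0.3, -0.6, -1.1]
width: 0.392
```

```bash
python3 -c "from h import *;st()"
```

```text
t 13.05 pos [ 480.9 -352.5  145.9] jaw 84.42 F [ 0.3 -0.6 -1.1] w 34.1 j [ 0.35  0.51  0.28  1.87 -0.2   0.78  2.21]
```

Call:
{"name": "jog_arm", "arguments": {"targets": [[0, 0, 3, 0], [0, 0, 6, 0], [0, 1, 9, 0], [0, 4, 10, 0], [0, 8, 10, 0], [0, 12, 10, 0], [0, 16, 10, 0], [0, 20, 10, 0]]}}

```text
t: 13.72
eef_pos: [480.4, -150.8, 246.0]
ee_rot: [0.001, 0.049, 0.999, 0.0]
force: [1.0, 0.5, -1.8]
width: 0.391
```

Call:
{"name": "jog_arm", "arguments": {"targets": [[0, 4, 0, 0], [0, 8, 0, 0], [0, 12, 0, 0], [0, 16, 0, 0], [0, 20, 0, 0], [0, 24, 0, 0], [0, 28, 0, 0], [0, 32, 0, 0]]}}

```text
t: 14.38
eef_pos: [480.5, 169.3, 246.1]
ee_rot: [0.001, 0.049, 0.999, 0.0]
force: [0.4, -0.8, -0.4]
width: 0.388
```

Call:
{"name": "jog_arm", "arguments": {"targets": [[0, 4, 0, 0], [0, 8, 0, 0], [0, 12, 0, 0], [0, 15.5, 0, 0], [0.3, 18, 0, 0], [0.6, 19.7, 0, 0], [0.6, 19.7, 0, 0], [0.6, 19.7, 0, 0]]}}

```text
t: 15.05
eef_pos: [486.5, 365.1, 245.3]
ee_rot: [-0.0, 0.048, 0.999, -0.0]
force: [-0.4, -1.2, -1.3]
width: 0.391
```

Call:
{"name": "jog_arm", "arguments": {"targets": [[0, 0, -3, 0], [0, 0, -6, 0], [0, 0, -9, 0], [0, 0, -11, 0], [0, 0, -12, 0], [0, 0, -12.5, 0], [0, 0, -12.7, 0], [0, 0, -12.8, 0]]}}

```text
t: 15.72
eef_pos: [487.6, 364.4, 118.3]
ee_rot: [0.001, 0.049, 0.999, 0.001]
force: [-0.7, 0.9, -0.6]
width: 0.391
```

Call:
{"name": "jog_arm", "arguments": {"targets": [[0, 0, 0, 0], [0, 0, 0, 0], [0, 0, 0, 0]]}}

```text
t: 15.97
eef_pos: [487.3, 364.9, 118.4]
ee_rot: [0.001, 0.049, 0.999, 0.001]
force: [0.0, -0.4, -1.1]
width: 0.392
```

```bash
python3 -c "from h import *;st()"
```

```text
t 15.97 pos [487.3 364.9 118.4] jaw 84.42 F [ 0.  -0.4 -1.1] w 34.1 j [-0.71  0.56 -0.    1.85  0.    0.74  0.76]
```

Call:
{"name": "jog_arm", "arguments": {"targets": [[0, 0, -0.1, 0], [0, 0, -0.1, 0], [0, 0, -0.15, 0], [0, 0, -0.15, 0]]}}

```text
t: 16.3
eef_pos: [487.3, 364.9, 117.2]
ee_rot: [0.001, 0.049, 0.999, 0.001]
force: [-0.8, -0.4, 7.3]
width: 0.388
```

```bash
python3 -c "from h import *;st()"
```

```text
t 16.3 pos [487.3 364.9 117.2] jaw 84.42 F [-0.8 -0.4  7.3] w 33.7 j [-0.71  0.56 -0.    1.85  0.    0.74  0.76]
```

Call:
{"name": "jog_arm", "arguments": {"targets": [[0, 0, 0, 0], [0, 0, 0, 0], [0, 0, 0, 0], [0, 0, 0, 0], [0, 0, 0, 0], [0, 0, 0, 0]], "grip": 0}}

```text
t: 16.8
eef_pos: [486.7, 364.5, 115.6]
ee_rot: [-0.0, 0.049, 0.999, -0.0]
force: [0.8, -0.5, 0.8]
width: 0.758
```

Call:
{"name": "jog_arm", "arguments": {"targets": [[0, 0, 3, 0], [0, 0, 7, 0], [0, 0, 11, 0], [1, -3, 13, -7], [4.8, -18, 13, -28], [4.8, -18, 13, -28], [4.8, -18, 13, -28], [4.8, -18, 13, -28]]}}

```text
t: 17.47
eef_pos: [535.5, 180.2, 246.2]
ee_rot: [0.001, 0.292, 0.956, -0.001]
force: [0.9, -0.1, 0.7]
width: 0.998
```

Call:
{"name": "jog_arm", "arguments": {"targets": [[0, -28, 0, -50], [0, -28, 0, -50], [0, -28, 0, -50], [0, -28, 0, -50], [0, -28, 0, -50], [0, -28, 0, -50], [0, -28, 0, -50], [0, -28, 0, -50]]}}

```text
t: 18.13
eef_pos: [533.8, -103.6, 246.4]
ee_rot: [0.002, 0.672, 0.741, -0.001]
force: [0.2, 0.5, 0.7]
width: 1.002
```

Run:
```python
from h import *
st(); s=avg('side'); t=avg('top'); np.save('t5.npy',t); np.save('s5.npy',s)
A=np.hstack([crop(t,355,135,65,95,6),cv2.copyMakeBorder(crop(t,105,135,65,95,6),0,0,0,0,cv2.BORDER_CONSTANT)])
cv2.imwrite('pics/t5.png',A[:,:,::-1])
hsv=cv2.cvtColor(t,cv2.COLOR_RGB2HSV); m=cv2.inRange(hsv,(105,100,40),(130,255,255)); sub=np.zeros_like(m); sub[160:205,365:420]=m[160:205,365:420]
for c,a in rect('top',sub,46,5): print('blue',np.round(c[0],1),np.round(c[1],1),c[2],a)
w=cv2.inRange(hsv,(0,0,185),(180,50,255)); sub=np.zeros_like(w); sub[165:195,376:402]=w[165:195,376:402]
for c,a in rect('top',sub,46,5): print('label',np.round(c[0],1),np.round(c[1],1),c[2],a)
```

```text
t 18.13 pos [ 533.8 -103.6  246.4] jaw 5.56 F [0.2 0.5 0.7] w 87.1 j [-0.25  0.32  0.45  1.92 -0.16  0.94  0.37]
blue [ 531.3 -318.8] [ 5.6 34.9] 86.1979751586914 (375.0, 180.0)
blue [ 530.7 -355.6] [66.2 48.8] 84.03550720214844 (388.5198059082031, 180.3019561767578)
label [ 497. -379.] [11.4 20.3] 0.0146418372169137 (397.5, 192.0)
label [ 564.7 -376.7] [36.6 20.5] 89.99592590332031 (394.5, 168.5)
```

View pics/t5.png

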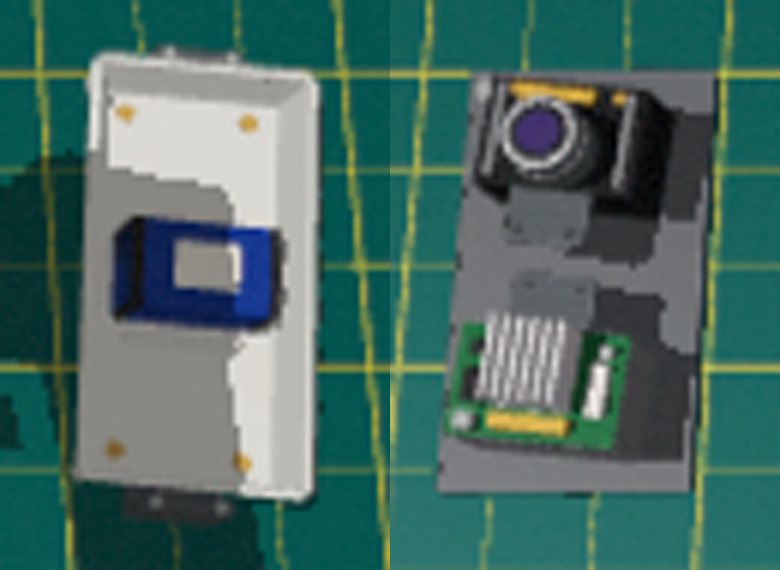

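Both modules stand upright on the pad. The spent pack is uncovered in the shell, with its label centre near (389,179). Four gold floor studs give the shell's centre.

Run:
```python
from h import *
up=lambda u,v:(355+(u+.5)/6-.5,135+(v+.5)/6-.5)
P=np.array([ray('top',up(*d),12)[:2] for d in [(125,113),(248,124),(243,464),(113,450)]])
print(P.round(1),P.mean(0).round(1)); d=P[0]+P[1]-P[2]-P[3]; print(np.degrees(np.arctan2(d[1],d[0])))
print('pack label',ray('top',up(207,265),46),'proj shell c',)
t=np.load('t5.npy'); hsv=cv2.cvtColor(t,cv2.COLOR_RGB2HSV)
m=cv2.inRange(hsv,(105,100,40),(130,255,255))
for c,a in [(535.5,-358.5)] and [(np.array([535.5,-358.5]),-6)]:
    y=np.radians(a); Rm=np.array([[np.cos(y),-np.sin(y)],[np.sin(y),np.cos(y)]])
    for p in [(-22,-35),(-22,35),(22,35),(22,-35)]:
        q=proj('top',[*(c+Rm@p),46]); print(((q-[355,135]+.5)*6-.5).round())
```

```text
[[ 620.4 -336.1]
 [ 614.7 -395.8]
 [ 446.5 -380.3]
 [ 453.2 -319.4]] [ 533.7 -357.9]
-5.486205158744874
pack label [ 534.94917092 -358.43879789   46.        ] proj shell c
[281. 317.]
[130. 302.]
[134. 211.]
[283. 226.]
```

Call:
{"name": "jog_arm", "arguments": {"targets": [[0, -26, -3, -12], [0, -26, -6, -12], [0, -26, -6, -12], [0, -26, -6, -12], [0, -26, -6, -12], [0, -26, -6, -12], [0, -26, -6, -12], [0, -26, -6, -12]]}}

```text
t: 19.2
eef_pos: [532.8, -360.4, 184.6]
ee_rot: [0.0, 0.743, 0.67, -0.002]
force: [-0.3, -0.7, -0.1]
width: 0.998
```

Call:
{"name": "jog_arm", "arguments": {"targets": [[0, 0, 0, 0], [0, 0, 0, 0]]}}

```text
t: 19.37
eef_pos: [535.6, -353.6, 185.6]
ee_rot: [-0.001, 0.74, 0.673, 0.001]
force: [-0.2, 0.4, 0.6]
width: 1.001
```

```bash
python3 -c "from h import *;st()"
```

```text
t 19.37 pos [ 535.6 -353.6  185.6] jaw -5.44 F [-0.2  0.4  0.6] w 87.0 j [ 0.18  0.55  0.48  1.74 -0.31  0.92  0.7 ]
```

Call:
{"name": "jog_arm", "arguments": {"targets": [[0, -0.3, -3, 0], [0, -0.3, -6, 0], [0, -0.3, -8, 0], [0, -0.3, -9, 0], [0, -0.3, -9.3, 0], [0, -0.3, -9.3, 0], [0, -0.3, -9.3, 0], [0, -0.3, -9.3, 0]]}}

```text
t: 20.03
eef_pos: [535.8, -358.8, 94.5]
ee_rot: [0.001, 0.741, 0.672, 0.001]
force: [-0.6, -0.9, 0.3]
width: 0.997
```

```bash
python3 -c "from h import *;st()"
```

```text
t 20.03 pos [ 535.8 -358.8   94.5] jaw -5.55 F [-0.6 -0.9  0.3] w 86.7 j [ 0.23  0.67  0.43  1.79 -0.38  0.76  0.75]
```

Call:
{"name": "jog_arm", "arguments": {"targets": [[0, 0, 0, 0], [0, 0, 0, 0], [0, 0, 0, 0], [0, 0, 0, 0], [0, 0, 0, 0], [0, 0, 0, 0], [0, 0, 0, 0], [0, 0, 0, 0]], "grip": 1}}

```text
t: 20.7
eef_pos: [534.8, -358.5, 92.7]
ee_rot: [-0.0, 0.741, 0.672, 0.0]
force: [0.5, 0.4, -0.7]
width: 0.503
```

```bash
python3 -c "from h import *;st()"
```

```text
t 20.7 pos [ 534.8 -358.5   92.7] jaw -5.58 F [ 0.5  0.4 -0.7] w 43.7 j [ 0.23  0.67  0.43  1.79 -0.38  0.76  0.75]
```

Call:
{"name": "jog_arm", "arguments": {"targets": [[0, 0, 0, 0], [0, 0, 0, 0], [0, 0, 0.5, 0], [0, 0, 1, 0], [0, 0, 1.5, 0], [0, 0, 2, 0], [0, 0, 2, 0], [0, 0, 2, 0]]}}

```text
t: 21.37
eef_pos: [535.0, -358.6, 113.4]
ee_rot: [0.001, 0.741, 0.672, 0.0]
force: [-0.3, 0.2, -1.9]
width: 0.503
```

```bash
python3 -c "from h import *;st()"
```

```text
t 21.37 pos [ 535.  -358.6  113.4] jaw -5.57 F [-0.3  0.2 -1.9] w 43.7 j [ 0.22  0.65  0.44  1.78 -0.37  0.8   0.74]
```

Call:
{"name": "jog_arm", "arguments": {"targets": [[0, 0, 3, 0], [0, 0, 6, 0], [0, 3.5, 6, 3], [0, 7, 6, 7], [0, 11, 6, 13.7], [0, 15, 6, 13.7], [0, 18, 6, 13.7], [0, 21, 6, 13.7]]}}

```text
t: 22.03
eef_pos: [534.4, -146.2, 172.7]
ee_rot: [-0.0, 0.655, 0.756, 0.0]
force: [0.2, 0.2, -1.6]
width: 0.506
```

Call:
{"name": "jog_arm", "arguments": {"targets": [[0.1, 1.5, 0, 0], [0.1, 2.1, 0, 0], [0.1, 2.1, 0, 0], [0.1, 2.1, 0, 0], [0.1, 2.1, -2, 0], [0.1, 2.1, -4, 0], [0.1, 2.1, -4, 0], [0.1, 2.1, -4, 0]]}}

```text
t: 22.7
eef_pos: [535.0, -129.4, 132.2]
ee_rot: [-0.001, 0.656, 0.754, -0.001]
force: [-0.0, 0.4, -1.3]
width: 0.505
```

Call:
{"name": "jog_arm", "arguments": {"targets": [[0, 0, 0, 0], [0, 0, 0, 0], [0, 0, 0, 0], [0, 0, 0, 0]]}}

```text
t: 23.03
eef_pos: [536.3, -127.8, 133.6]
ee_rot: [0.001, 0.655, 0.755, 0.001]
force: [0.8, 0.4, -1.6]
width: 0.505
```

Run:
```python
from h import *
st(); s=snap('side','pics/s6.png'); t=snap('top','pics/t6.png')
cv2.imwrite('pics/p6.png',np.hstack([crop(s,260,170,90,90,4),crop(t,265,140,90,90,4)])[:,:,::-1])
```

```text
t 23.03 pos [ 536.3 -127.8  133.6] jaw 8.11 F [ 0.8  0.4 -1.6] w 44.0 j [-0.14  0.48  0.39  1.99 -0.27  0.71  0.56]
```

View pics/p6.png

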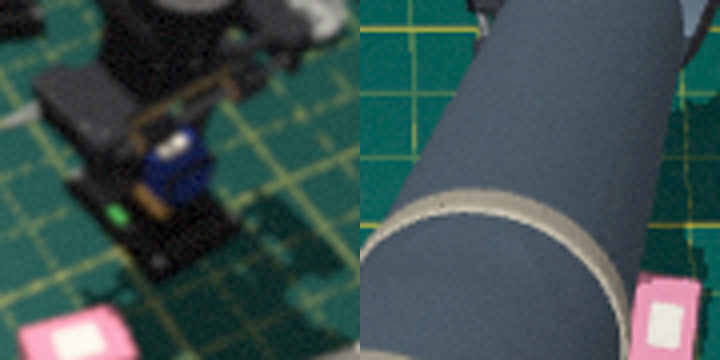

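The side view shows the pack held level over the empty cradle. I'm lowering it.

Call:
{"name": "jog_arm", "arguments": {"targets": [[0, 0, -1, 0], [0, 0, -2, 0], [0, 0, -2.7, 0], [0, 0, -3.1, 0], [0, 0, -3.4, 0], [0, 0, -3.6, 0], [0, 0, -3.6, 0], [0, 0, -3.6, 0]]}}

```text
t: 23.8
eef_pos: [535.9, -127.6, 96.8]
ee_rot: [0.0, 0.655, 0.755, 0.0]
force: [-0.2, 0.6, -1.6]
width: 0.504
```

```bash
python3 -c "from h import *;st()"
```

```text
t 23.8 pos [ 535.9 -127.6   96.8] jaw 8.11 F [-0.2  0.6 -1.6] w 43.9 j [-0.12  0.54  0.36  2.01 -0.31  0.64  0.58]
```

Call:
{"name": "jog_arm", "arguments": {"targets": [[0, 0, -0.1, 0], [0, 0, -0.2, 0], [0, 0, -0.25, 0], [0, 0, -0.25, 0]]}}

```text
t: 24.13
eef_pos: [536.0, -127.5, 94.7]
ee_rot: [0.0, 0.655, 0.755, 0.0]
force: [-0.6, 0.5, 1.3]
width: 0.504
```

```bash
python3 -c "from h import *;st()"
```

```text
t 24.13 pos [ 536.  -127.5   94.7] jaw 8.12 F [-0.6  0.5  1.3] w 43.9 j [-0.12  0.54  0.36  2.01 -0.31  0.64  0.59]
```

Call:
{"name": "jog_arm", "arguments": {"targets": [[0, 0, 0, 0], [0, 0, 0, 0], [0, 0, 0, 0], [0, 0, 0, 0], [0, 0, 0, 0], [0, 0, 0, 0], [0, 0, 0, 0], [0, 0, 0, 0]], "grip": 0}}

```text
t: 24.8
eef_pos: [535.8, -127.5, 94.2]
ee_rot: [-0.0, 0.655, 0.755, 0.0]
force: [-0.3, -0.2, -0.2]
width: 0.972
```

Call:
{"name": "jog_arm", "arguments": {"targets": [[0, 0, 2, 0], [0, 0, 6, 0], [0, 1, 9, 0], [-0.3, 4.5, 9, -7], [-0.5, 8, 9, -14], [-0.7, 12, 9, -21], [-0.9, 16, 9, -23.5], [-1, 20, 9, -23.5]]}}

```text
t: 25.47
eef_pos: [525.3, 74.3, 184.4]
ee_rot: [0.0, 0.796, 0.605, 0.0]
force: [0.6, 0.3, -0.3]
width: 0.998
```

Call:
{"name": "jog_arm", "arguments": {"targets": [[0, 4, 0, 0], [0, 6.3, 0, 0], [0, 6.3, 0, 0], [0, 6.3, 0, 0], [0, 6.3, 0, 0], [0, 6.3, 0, 0]]}}

```text
t: 25.97
eef_pos: [525.9, 133.6, 184.3]
ee_rot: [0.0, 0.796, 0.605, -0.0]
force: [0.4, -0.7, -0.5]
width: 1.0
```

Run:
```python
from h import *
st(); s=avg('side'); t=avg('top')
cv2.imwrite('pics/p7.png',np.hstack([cv2.copyMakeBorder(crop(s,225,125,100,100,4),0,0,0,0,0),crop(t,260,145,90,100,4)])[:,:,::-1])
T=np.load('top0.npy'); hsv=cv2.cvtColor(T,cv2.COLOR_RGB2HSV)
w=cv2.inRange(hsv,(0,0,150),(180,70,255)); sub=np.zeros_like(w); sub[174:191,204:222]=w[174:191,204:222]
for c,a in rect('top',sub,48,5): print('label new',np.round(c[0],1),np.round(c[1],1),c[2],a)
```

```text
t 25.97 pos [525.9 133.6 184.3] jaw -15.55 F [ 0.4 -0.7 -0.5] w 87.0 j [-0.71  0.41  0.49  1.98 -0.26  0.81 -0.35]
label new [526.2 134.7] [29.8 22.8] 75.64530944824219 (212.85296630859375, 181.58824157714844)
```

View pics/p7.png

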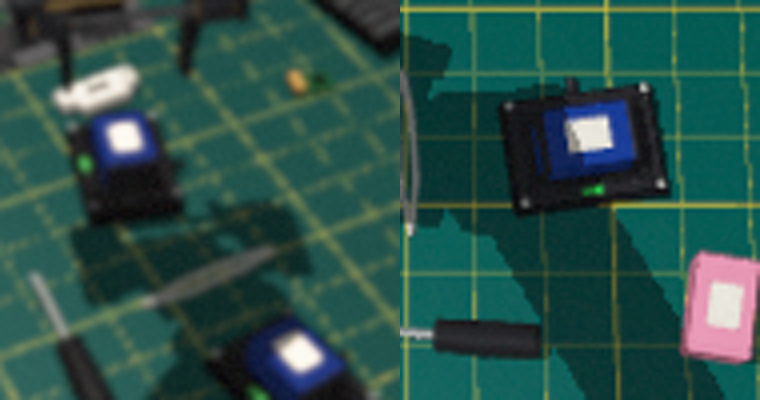

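The spent pack lies flat in the formerly empty cradle (top view at the crop's (585,140), square with the pocket). Next I take the charged pack.

Call:
{"name": "jog_arm", "arguments": {"targets": [[0, 0, -3, 0], [0, 0, -6, 0], [0, 0, -8, 0], [0, 0, -8.7, 0], [0, 0, -9, 0], [0, 0, -9, 0], [0, 0, -9, 0], [0, 0, -9, 0]]}}

```text
t: 27.03
eef_pos: [526.8, 135.7, 95.6]
ee_rot: [0.0, 0.795, 0.606, 0.001]
force: [-0.1, 0.6, 0.3]
width: 0.999
```

Call:
{"name": "jog_arm", "arguments": {"targets": [[0, 0, 0, 0], [0, 0, 0, 0], [0, 0, 0, 0], [0, 0, 0, 0], [0, 0, 0, 0], [0, 0, 0, 0], [0, 0, 0, 0], [0, 0, 0, 0]], "grip": 1}}

```text
t: 27.7
eef_pos: [525.9, 135.5, 94.3]
ee_rot: [0.0, 0.795, 0.606, 0.0]
force: [0.4, 0.5, -0.1]
width: 0.502
```

```bash
python3 -c "from h import *;st()"
```

```text
t 27.7 pos [525.9 135.5  94.3] jaw -15.38 F [ 0.4  0.5 -0.1] w 43.7 j [-0.64  0.54  0.41  2.03 -0.35  0.63 -0.27]
```

Call:
{"name": "jog_arm", "arguments": {"targets": [[0, 0, 0, 0], [0, 0, 0, 0], [0, 0, 0.5, 0], [0, 0, 1, 0], [0, 0, 1.5, 0], [0, 0, 2, 0], [0, 0, 2, 0], [0, 0, 2, 0]]}}

```text
t: 28.37
eef_pos: [526.0, 135.6, 114.8]
ee_rot: [0.0, 0.795, 0.606, 0.001]
force: [0.1, -0.2, -1.7]
width: 0.503
```

```bash
python3 -c "from h import *;st()"
```

```text
t 28.37 pos [526.  135.6 114.8] jaw -15.37 F [ 0.1 -0.2 -1.7] w 43.8 j [-0.66  0.51  0.43  2.02 -0.33  0.67 -0.29]
```

Call:
{"name": "jog_arm", "arguments": {"targets": [[0, 0, 3, 0], [0, -0.5, 6, 0], [0.1, -3.5, 7, 0], [0.2, -7, 7, 3], [0.3, -11, 7, 6], [0.5, -15, 7, 9.8], [0.6, -18.5, 7, 9.8], [0.8, -22, 7, 9.8]]}}

```text
t: 29.03
eef_pos: [533.1, -86.5, 184.2]
ee_rot: [-0.0, 0.741, 0.672, -0.0]
force: [0.1, 0.3, -2.4]
width: 0.505
```

Call:
{"name": "jog_arm", "arguments": {"targets": [[0, -4, 0, 0], [0, -8, 0, 0], [0, -12, 0, 0], [0, -16, 0, 0], [0, -20, 0, 0], [0.1, -24, 0, 0], [0.1, -26.5, 0, 0], [0.1, -27.4, 0, 0]]}}

```text
t: 29.7
eef_pos: [532.8, -364.3, 184.3]
ee_rot: [0.001, 0.743, 0.669, -0.002]
force: [-0.7, -0.9, -1.6]
width: 0.504
```

Call:
{"name": "jog_arm", "arguments": {"targets": [[0, 0, 0, 0], [0, 0, -3, 0], [0, 0, -5, 0], [0, 0, -6, 0], [0, 0, -6, 0], [0, 0, -6, 0], [0, 0, -6, 0]]}}

```text
t: 30.28
eef_pos: [535.8, -358.2, 125.5]
ee_rot: [0.001, 0.74, 0.672, 0.0]
force: [-0.2, 0.7, -1.9]
width: 0.507
```

```bash
python3 -c "from h import *;st()"
```

```text
t 30.28 pos [ 535.8 -358.2  125.5] jaw -5.52 F [-0.2  0.7 -1.9] w 44.1 j [ 0.2   0.63  0.46  1.77 -0.36  0.82  0.74]
```

Call:
{"name": "jog_arm", "arguments": {"targets": [[0, 0, -1, 0], [0, 0, -2, 0], [0, 0, -2.5, 0], [0, 0, -2.9, 0], [0, 0, -3, 0], [0, 0, -3, 0], [0, 0, -3, 0], [0, 0, -3, 0]]}}

```text
t: 30.95
eef_pos: [535.0, -358.7, 94.6]
ee_rot: [0.0, 0.741, 0.672, 0.0]
force: [0.2, -0.7, -1.0]
width: 0.507
```

```bash
python3 -c "from h import *;st()"
```

```text
t 30.95 pos [ 535.  -358.7   94.6] jaw -5.58 F [ 0.2 -0.7 -1. ] w 44.1 j [ 0.22  0.67  0.43  1.79 -0.39  0.77  0.76]
```

Call:
{"name": "jog_arm", "arguments": {"targets": [[0, 0, -0.1, 0], [0, 0, -0.2, 0], [0, 0, -0.2, 0], [0, 0, -0.2, 0]]}}

```text
t: 31.28
eef_pos: [534.8, -358.5, 92.3]
ee_rot: [0.0, 0.741, 0.672, 0.0]
force: [-0.0, -0.6, -2.6]
width: 0.506
```

```bash
python3 -c "from h import *;st()"
```

```text
t 31.28 pos [ 534.8 -358.5   92.3] jaw -5.58 F [-0.  -0.6 -2.6] w 44.0 j [ 0.22  0.67  0.43  1.79 -0.39  0.76  0.76]
```

Call:
{"name": "jog_arm", "arguments": {"targets": [[0, 0, -0.1, 0], [0, 0, -0.1, 0], [0, 0, -0.1, 0]]}}

```text
t: 31.53
eef_pos: [534.8, -358.5, 92.3]
ee_rot: [-0.0, 0.741, 0.672, 0.0]
force: [-1.1, 1.6, 5.7]
width: 0.502
```

```bash
python3 -c "from h import *;st()"
```

```text
t 31.53 pos [ 534.8 -358.5   92.3] jaw -5.57 F [-1.1  1.6  5.7] w 43.7 j [ 0.22  0.67  0.43  1.79 -0.39  0.76  0.76]
```

Call:
{"name": "jog_arm", "arguments": {"targets": [[0, 0, 0, 0], [0, 0, 0, 0], [0, 0, 0, 0], [0, 0, 0, 0], [0, 0, 0, 0], [0, 0, 0, 0], [0, 0, 0, 0], [0, 0, 0, 0]], "grip": 0}}

```text
t: 32.2
eef_pos: [534.8, -358.5, 91.2]
ee_rot: [-0.0, 0.741, 0.672, 0.0]
force: [0.6, 0.8, -0.3]
width: 0.976
```

Call:
{"name": "jog_arm", "arguments": {"targets": [[0, 0, 2, 0], [0, 0, 6, 0], [0, 0, 10, 0], [0, 0, 14, 0], [0.5, 4, 15, 7], [1, 8, 15, 14], [1.5, 12, 15, 21], [2, 16, 15, 28]]}}

```text
t: 32.87
eef_pos: [554.8, -196.9, 242.0]
ee_rot: [0.001, 0.554, 0.833, 0.0]
force: [1.1, 0.6, -0.2]
width: 0.999
```

Call:
{"name": "jog_arm", "arguments": {"targets": [[0.5, 4, 0, 7], [1, 8, 0, 14], [1.5, 12, 0, 21], [2, 16, 0, 28], [2.5, 20, 0, 35], [3, 24, 0, 42], [3.3, 28, 0, 49], [3.7, 32, 0, 56]]}}

```text
t: 33.53
eef_pos: [591.6, 123.3, 241.5]
ee_rot: [0.0, 0.098, 0.995, 0.0]
force: [0.8, -0.5, 0.0]
width: 1.003
```

Run:
```python
from h import *
st(); t=avg('top'); s=avg('side')
cv2.imwrite('pics/p8.png',np.hstack([crop(t,355,135,65,95,5),cv2.copyMakeBorder(crop(s,295,240,100,80,4),0,155,0,0,cv2.BORDER_CONSTANT)])[:,:,::-1])
```

```text
t 33.53 pos [591.6 123.3 241.5] jaw 78.75 F [ 0.8 -0.5  0. ] w 87.3 j [-0.34  0.4   0.09  1.77 -0.04  0.97  1.14]
```

View pics/p8.png

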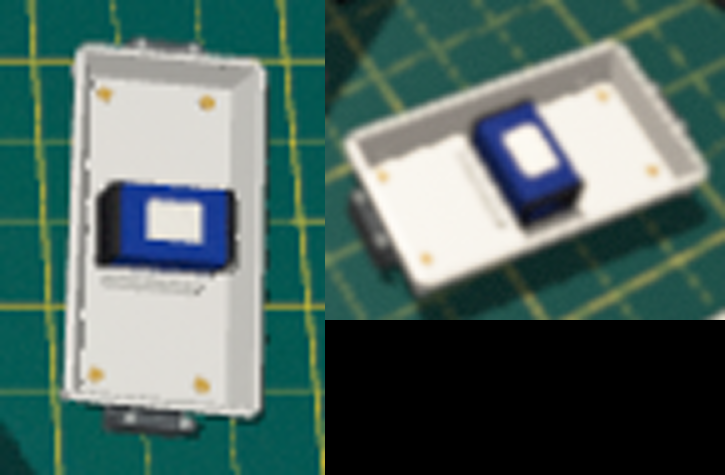

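The charged pack lies flat in the seat, its label at the same pixel as the spent one's was. I'm fetching the camera module.

Call:
{"name": "jog_arm", "arguments": {"targets": [[0, 4, 0, 3], [0, 8, 0, 6], [0, 12, 0, 6], [0, 16, 0, 6], [0, 20, 0, 6], [0, 23, 0, 6], [0, 24.3, 0, 6], [0, 24.3, 0, 6]]}}

```text
t: 34.6
eef_pos: [590.8, 367.9, 240.8]
ee_rot: [-0.0, 0.047, 0.999, 0.001]
force: [0.5, -0.2, -0.5]
width: 1.0
```

Call:
{"name": "jog_arm", "arguments": {"targets": [[0, 0, -3, 0], [0, 0, -6, 0], [0, 0, -9, 0], [0, 0, -11, 0], [0, 0, -12, 0], [0, 0, -12.4, 0], [0, 0, -12.4, 0], [0, 0, -12.4, 0]]}}

```text
t: 35.27
eef_pos: [593.0, 363.9, 118.8]
ee_rot: [0.001, 0.049, 0.999, 0.001]
force: [-0.2, -0.8, -0.6]
width: 0.997
```

Call:
{"name": "jog_arm", "arguments": {"targets": [[0, 0, 0, 0], [0, 0, 0, 0], [0, 0, 0, 0], [0, 0, 0, 0]]}}

```text
t: 35.6
eef_pos: [592.0, 364.8, 118.1]
ee_rot: [0.0, 0.049, 0.999, 0.0]
force: [0.3, -0.8, 0.4]
width: 1.004
```

```bash
python3 -c "from h import *;st()"
```

```text
t 35.6 pos [592.  364.8 118.1] jaw 84.43 F [ 0.3 -0.8  0.4] w 87.4 j [-0.62  0.67  0.02  1.63 -0.01  0.85  0.87]
```

Call:
{"name": "jog_arm", "arguments": {"targets": [[0, 0, -0.1, 0], [0, 0, -0.1, 0], [0, 0, -0.1, 0], [0, 0, -0.1, 0], [0, 0, -0.1, 0], [0, 0, -0.1, 0], [0, 0, -0.1, 0], [0, 0, -0.1, 0]], "grip": 1}}

```text
t: 36.27
eef_pos: [591.8, 364.5, 116.3]
ee_rot: [0.0, 0.049, 0.999, 0.0]
force: [0.3, -0.7, 0.2]
width: 0.477
```

Call:
{"name": "jog_arm", "arguments": {"targets": [[0, 0, 0, 0], [0, 0, 0, 0], [0, 0, 0, 0], [0, 0, 0, 0], [0, 0, 0, 0]]}}

```text
t: 36.68
eef_pos: [591.8, 364.6, 116.3]
ee_rot: [-0.0, 0.049, 0.999, 0.0]
force: [0.0, 0.9, -0.3]
width: 0.432
```

```bash
python3 -c "from h import *;st()"
```

```text
t 36.68 pos [591.8 364.6 116.3] jaw 84.42 F [ 0.   0.9 -0.3] w 37.5 j [-0.62  0.67  0.02  1.63 -0.01  0.84  0.87]
```

Call:
{"name": "jog_arm", "arguments": {"targets": [[0, 0, 0.5, 0], [0, 0, 1, 0], [0, 0, 2, 0], [0, 0, 2, 0], [0, 0, 2, 0]]}}

```text
t: 37.1
eef_pos: [592.4, 364.8, 137.5]
ee_rot: [0.001, 0.049, 0.999, 0.001]
force: [-0.6, 0.8, -3.2]
width: 0.431
```

```bash
python3 -c "from h import *;st()"
```

```text
t 37.1 pos [592.4 364.8 137.5] jaw 84.42 F [-0.6  0.8 -3.2] w 37.5 j [-0.63  0.65  0.02  1.62 -0.01  0.88  0.87]
```

Call:
{"name": "jog_arm", "arguments": {"targets": [[0, 0, 3, 0], [0, 0, 6, 0], [0, -1, 9, 0], [0, -4, 11, 0], [0, -8, 11, 0], [0, -12, 11, 0], [0, -16, 11, 0], [0, -20, 11, 0]]}}

```text
t: 37.77
eef_pos: [591.3, 162.6, 246.4]
ee_rot: [0.0, 0.049, 0.999, 0.0]
force: [0.6, -0.2, -1.9]
width: 0.429
```

Call:
{"name": "jog_arm", "arguments": {"targets": [[0, -4, 0, 0], [0, -8, 0, 0], [0, -12, 0, 0], [0, -16, 0, 0], [0, -20, 0, 0], [0, -24, 0, 0], [0, -28, 0, 0], [0, -32, 0, 0]]}}

```text
t: 38.43
eef_pos: [591.2, -157.3, 246.3]
ee_rot: [-0.0, 0.049, 0.999, 0.0]
force: [1.1, -0.7, -2.5]
width: 0.428
```

Call:
{"name": "jog_arm", "arguments": {"targets": [[0, -4, 0, 0], [0, -8, 0, 0], [0, -12, 0, 0], [0, -15.5, 0, 0], [-0.1, -18, 0, 0], [-0.2, -20, 0, 0], [-0.2, -20.9, 0, 0], [-0.2, -20.9, 0, 0]]}}

```text
t: 39.1
eef_pos: [588.6, -367.3, 245.9]
ee_rot: [-0.0, 0.051, 0.999, -0.001]
force: [0.3, -0.7, -1.4]
width: 0.428
```

Call:
{"name": "jog_arm", "arguments": {"targets": [[0, 0, -1, 0], [0, 0, -4, 0], [0, 0, -7, 0], [0, 0, -8, 0], [0, 0, -8, 0], [0, 0, -8, 0], [0, 0, -8, 0], [0, 0, -8, 0]]}}

```text
t: 39.77
eef_pos: [591.0, -364.8, 168.5]
ee_rot: [0.002, 0.048, 0.999, -0.001]
force: [-0.4, -0.1, -1.1]
width: 0.43
```

```bash
python3 -c "from h import *;st()"
```

```text
t 39.77 pos [ 591.  -364.8  168.5] jaw 84.45 F [-0.4 -0.1 -1.1] w 37.4 j [ 0.38  0.61  0.17  1.61 -0.13  0.93  2.07]
```

Call:
{"name": "jog_arm", "arguments": {"targets": [[0, 0, -1, 0], [0, 0, -2, 0], [0, 0, -3, 0], [0, 0, -3.5, 0], [0, 0, -3.9, 0], [0, 0, -3.9, 0], [0, 0, -3.9, 0], [0, 0, -3.9, 0]]}}

```text
t: 40.43
eef_pos: [590.1, -364.7, 127.6]
ee_rot: [0.0, 0.049, 0.999, -0.0]
force: [0.1, 0.5, -1.7]
width: 0.431
```

```bash
python3 -c "from h import *;st()"
```

```text
t 40.43 pos [ 590.1 -364.7  127.6] jaw 84.42 F [ 0.1  0.5 -1.7] w 37.5 j [ 0.38  0.66  0.17  1.63 -0.13  0.86  2.07]
```

Call:
{"name": "jog_arm", "arguments": {"targets": [[0, 0, -0.1, 0], [0, 0, -0.2, 0], [0, 0, -0.3, 0], [0, 0, -0.3, 0], [0, 0, -0.3, 0]]}}

```text
t: 40.85
eef_pos: [589.8, -364.5, 124.3]
ee_rot: [0.0, 0.049, 0.999, 0.0]
force: [0.0, 0.1, -2.7]
width: 0.431
```

```bash
python3 -c "from h import *;st()"
```

```text
t 40.85 pos [ 589.8 -364.5  124.3] jaw 84.42 F [ 0.   0.1 -2.7] w 37.5 j [ 0.38  0.66  0.17  1.63 -0.13  0.85  2.07]
```

Call:
{"name": "jog_arm", "arguments": {"targets": [[0, 0, -0.1, 0], [0, 0, -0.1, 0], [0, 0, -0.1, 0]]}}

```text
t: 41.1
eef_pos: [589.8, -364.5, 124.2]
ee_rot: [0.0, 0.049, 0.999, 0.0]
force: [-2.5, 2.3, 4.8]
width: 0.429
```

```bash
python3 -c "from h import *;st()"
```

```text
t 41.1 pos [ 589.8 -364.5  124.2] jaw 84.42 F [-2.5  2.3  4.8] w 37.3 j [ 0.38  0.66  0.16  1.63 -0.13  0.85  2.07]
```

Call:
{"name": "jog_arm", "arguments": {"targets": [[0, 0, 0, 0], [0, 0, 0, 0], [0, 0, 0, 0], [0, 0, 0, 0], [0, 0, 0, 0], [0, 0, 0, 0], [0, 0, 0, 0]], "grip": 0}}

```text
t: 41.68
eef_pos: [589.8, -364.5, 123.1]
ee_rot: [-0.0, 0.049, 0.999, 0.0]
force: [-0.8, -0.1, -0.3]
width: 0.878
```

Call:
{"name": "jog_arm", "arguments": {"targets": [[0, 0, 2, 0], [0, 0, 6, 0], [0, 0, 10, 0], [-0.3, 2, 12, 0], [-1, 6, 12, 0], [-1.5, 10, 12, 0], [-2, 14, 12, 0], [-2.5, 18, 12, 0]]}}

```text
t: 42.35
eef_pos: [564.3, -182.9, 243.6]
ee_rot: [0.0, 0.049, 0.999, 0.0]
force: [0.7, -0.3, -0.4]
width: 0.997
```

Call:
{"name": "jog_arm", "arguments": {"targets": [[-0.6, 4, 0, 0], [-1.2, 8, 0, 0], [-1.8, 12, 0, 0], [-2.4, 16, 0, 0], [-3, 20, 0, 0], [-3.6, 24, 0, 0], [-4.2, 28, 0, 0], [-4.8, 32, 0, 0]]}}

```text
t: 43.02
eef_pos: [516.2, 137.3, 243.6]
ee_rot: [0.0, 0.049, 0.999, 0.0]
force: [0.6, 0.7, -0.9]
width: 1.001
```

Call:
{"name": "jog_arm", "arguments": {"targets": [[-0.6, 4, 0, 0], [-1.2, 8, 0, 0], [-1.8, 12, 0, 0], [-2.4, 16, 0, 0], [-2.9, 20, 0, 0], [-3, 22.9, 0, 0], [-3, 22.9, 0, 0], [-3, 22.9, 0, 0]]}}

```text
t: 43.68
eef_pos: [485.9, 366.5, 243.0]
ee_rot: [-0.0, 0.047, 0.999, 0.0]
force: [0.4, -0.7, 0.2]
width: 1.004
```

Call:
{"name": "jog_arm", "arguments": {"targets": [[0, 0, -1, 0], [0, 0, -4, 0], [0, 0, -7, 0], [0, 0, -10, 0], [0, 0, -11.5, 0], [0, 0, -12.3, 0], [0, 0, -12.3, 0], [0, 0, -12.3, 0]]}}

```text
t: 44.35
eef_pos: [487.6, 363.5, 120.5]
ee_rot: [0.0, 0.05, 0.999, -0.0]
force: [0.2, 0.5, 0.4]
width: 1.003
```

Run:
```python
from h import *
st(); t=avg('top'); s=avg('side')
cv2.imwrite('pics/p9.png',np.hstack([crop(t,355,135,65,95,5),np.vstack([crop(s,295,240,100,80,4),cv2.resize(crop(s,170,80,100,55,4),(400,155))])])[:,:,::-1])
```

```text
t 44.35 pos [487.6 363.5 120.5] jaw 84.32 F [0.2 0.5 0.4] w 87.3 j [-0.68  0.55 -0.05  1.84  0.04  0.74  0.73]
```

View pics/p9.png

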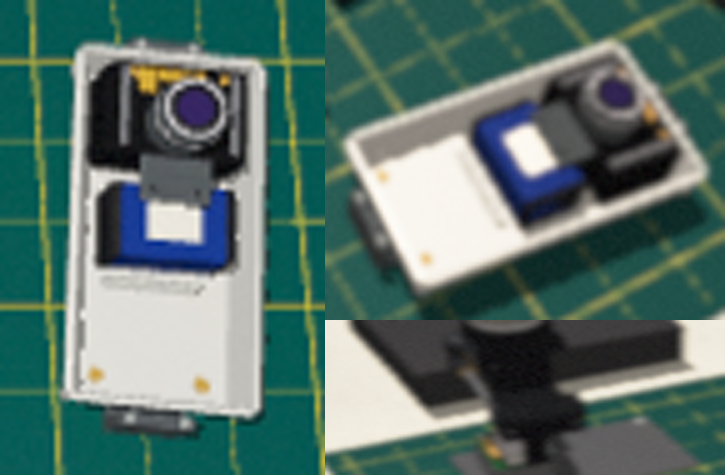

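The camera module sits flat in its seat with its tongue over the new pack. Now I grip the board.

Call:
{"name": "jog_arm", "arguments": {"targets": [[0, 0, -0.2, 0], [0, 0, -0.4, 0], [0, 0, -0.4, 0], [0, 0, -0.4, 0]]}}

```text
t: 45.08
eef_pos: [486.7, 364.4, 116.0]
ee_rot: [-0.0, 0.049, 0.999, -0.0]
force: [-0.1, -0.1, -1.0]
width: 1.001
```

Call:
{"name": "jog_arm", "arguments": {"targets": [[0, 0, 0, 0], [0, 0, 0, 0], [0, 0, 0, 0], [0, 0, 0, 0], [0, 0, 0, 0], [0, 0, 0, 0], [0, 0, 0, 0], [0, 0, 0, 0]], "grip": 1}}

```text
t: 45.75
eef_pos: [486.8, 364.5, 116.3]
ee_rot: [-0.0, 0.049, 0.999, 0.0]
force: [0.2, -0.8, 0.2]
width: 0.478
```

Call:
{"name": "jog_arm", "arguments": {"targets": [[0, 0, 0, 0], [0, 0, 0, 0], [0, 0, 0, 0], [0, 0, 0, 0], [0, 0, 0, 0]]}}

```text
t: 46.17
eef_pos: [486.8, 364.5, 116.3]
ee_rot: [0.0, 0.049, 0.999, 0.0]
force: [-0.2, 0.7, 0.0]
width: 0.389
```

```bash
python3 -c "from h import *;st()"
```

```text
t 46.17 pos [486.8 364.5 116.3] jaw 84.42 F [-0.2  0.7  0. ] w 33.8 j [-0.68  0.56 -0.05  1.85  0.04  0.74  0.73]
```

Call:
{"name": "jog_arm", "arguments": {"targets": [[0, 0, 0.5, 0], [0, 0, 1, 0], [0, 0, 2, 0], [0, 0, 2, 0], [0, 0, 2, 0]]}}

```text
t: 46.58
eef_pos: [487.3, 364.9, 137.4]
ee_rot: [0.001, 0.049, 0.999, 0.001]
force: [1.3, 0.8, -1.8]
width: 0.388
```

```bash
python3 -c "from h import *;st()"
```

```text
t 46.58 pos [487.3 364.9 137.4] jaw 84.42 F [ 1.3  0.8 -1.8] w 33.7 j [-0.68  0.53 -0.05  1.83  0.03  0.77  0.73]
```

Call:
{"name": "jog_arm", "arguments": {"targets": [[0, 0, 3, 0], [0, 0, 6, 0], [0, -1, 9, 0], [0, -4, 11, 0], [0, -8, 11, 0], [0, -12, 11, 0], [0, -16, 11, 0], [0, -20, 11, 0]]}}

```text
t: 47.25
eef_pos: [486.3, 162.6, 246.4]
ee_rot: [0.0, 0.048, 0.999, 0.0]
force: [0.3, -0.7, -1.8]
width: 0.392
```

Call:
{"name": "jog_arm", "arguments": {"targets": [[0, -4, 0, 0], [0, -8, 0, 0], [0, -12, 0, 0], [0, -16, 0, 0], [0, -20, 0, 0], [0, -24, 0, 0], [0, -28, 0, 0], [0, -32, 0, 0]]}}

```text
t: 47.92
eef_pos: [486.2, -157.3, 246.4]
ee_rot: [0.0, 0.049, 0.999, 0.0]
force: [1.5, 0.9, -1.5]
width: 0.39
```

Call:
{"name": "jog_arm", "arguments": {"targets": [[0, -4, 0, 0], [0, -8, 0, 0], [0, -12, 0, 0], [-0.2, -15.5, 0, 0], [-0.4, -18, 0, 0], [-0.6, -19.7, 0, 0], [-0.6, -19.7, 0, 0], [-0.6, -19.7, 0, 0]]}}

```text
t: 48.58
eef_pos: [480.1, -353.2, 245.9]
ee_rot: [-0.0, 0.05, 0.999, 0.0]
force: [0.9, 0.1, -2.0]
width: 0.392
```

Call:
{"name": "jog_arm", "arguments": {"targets": [[0, 0, -1, 0], [0, 0, -4, 0], [0, 0, -7, 0], [0, 0, -8, 0], [0, 0, -8, 0], [0, 0, -8, 0], [0, 0, -8, 0], [0, 0, -8, 0]]}}

```text
t: 49.25
eef_pos: [481.8, -352.9, 168.0]
ee_rot: [0.001, 0.048, 0.999, -0.001]
force: [-0.4, -0.3, -0.8]
width: 0.39
```

```bash
python3 -c "from h import *;st()"
```

```text
t 49.25 pos [ 481.8 -352.9  168. ] jaw 84.44 F [-0.4 -0.3 -0.8] w 33.9 j [ 0.38  0.48  0.25  1.86 -0.16  0.82  2.18]
```

Call:
{"name": "jog_arm", "arguments": {"targets": [[0, 0, -1, 0], [0, 0, -2, 0], [0, 0, -3, 0], [0, 0, -3.5, 0], [0, 0, -3.9, 0], [0, 0, -3.9, 0], [0, 0, -3.9, 0], [0, 0, -3.9, 0]]}}

```text
t: 49.92
eef_pos: [481.0, -352.7, 127.5]
ee_rot: [0.0, 0.049, 0.999, -0.0]
force: [0.2, 0.6, -2.0]
width: 0.392
```

Call:
{"name": "jog_arm", "arguments": {"targets": [[0, 0, -0.1, 0], [0, 0, -0.2, 0], [0, 0, -0.3, 0], [0, 0, -0.3, 0], [0, 0, -0.3, 0]]}}

```text
t: 50.33
eef_pos: [480.8, -352.5, 124.3]
ee_rot: [0.0, 0.049, 0.999, 0.0]
force: [-0.7, -0.1, -0.1]
width: 0.388
```

```bash
python3 -c "from h import *;st()"
```

```text
t 50.33 pos [ 480.8 -352.5  124.3] jaw 84.42 F [-0.7 -0.1 -0.1] w 33.8 j [ 0.39  0.54  0.23  1.88 -0.18  0.74  2.19]
```

Call:
{"name": "jog_arm", "arguments": {"targets": [[0, 0, -0.1, 0], [0, 0, -0.1, 0], [0, 0, -0.1, 0]]}}

```text
t: 50.58
eef_pos: [480.8, -352.5, 124.2]
ee_rot: [0.0, 0.049, 0.999, 0.0]
force: [-2.1, 2.4, 6.0]
width: 0.389
```

```bash
python3 -c "from h import *;st()"
```

```text
t 50.58 pos [ 480.8 -352.5  124.2] jaw 84.42 F [-2.1  2.4  6. ] w 33.9 j [ 0.39  0.54  0.23  1.88 -0.18  0.74  2.19]
```

Seated at the expected height. I'll release, withdraw and check everything.

Call:
{"name": "jog_arm", "arguments": {"targets": [[0, 0, 0, 0], [0, 0, 0, 0], [0, 0, 0, 0], [0, 0, 0, 0], [0, 0, 0, 0], [0, 0, 0, 0], [0, 0, 0, 0]], "grip": 0}}

```text
t: 51.17
eef_pos: [480.8, -352.5, 123.2]
ee_rot: [-0.0, 0.049, 0.999, 0.0]
force: [-0.2, 0.2, -0.4]
width: 0.838
```

Call:
{"name": "jog_arm", "arguments": {"targets": [[0, 0, 2, 0], [0, 0, 6, 0], [0, 0, 10, 0], [0, 2, 13, 0], [0, 6, 15, 0], [0, 10, 15, 0], [0, 14, 15, 0], [0, 18, 15, 0]]}}

```text
t: 51.83
eef_pos: [480.6, -170.7, 274.0]
ee_rot: [0.001, 0.049, 0.999, 0.0]
force: [0.7, 0.2, -0.5]
width: 0.998
```

Call:
{"name": "jog_arm", "arguments": {"targets": [[0, 4, 0, 0], [0, 8, 0, 0], [0, 12, 0, 0], [0, 16, 0, 0], [0, 20, 0, 0], [0, 24, 0, 0], [0, 28, 0, 0], [0, 32, 0, 0]]}}

```text
t: 52.5
eef_pos: [480.4, 149.3, 273.6]
ee_rot: [0.0, 0.049, 0.999, 0.0]
force: [1.2, -0.5, 0.0]
width: 1.002
```

Call:
{"name": "jog_arm", "arguments": {"targets": [[0, 0, 0, 0], [0, 0, 0, 0], [0, 0, 0, 0], [0, 0, 0, 0]]}}

```text
t: 52.83
eef_pos: [480.9, 145.9, 273.2]
ee_rot: [-0.0, 0.05, 0.999, -0.0]
force: [0.4, 0.6, 0.5]
width: 1.003
```

Run:
```python
from h import *
st(); t=avg('top'); s=avg('side')
cv2.imwrite('pics/p10.png',np.hstack([crop(t,355,135,65,95,5),np.vstack([crop(s,295,240,100,80,4),cv2.resize(crop(t,250,90,100,110,3),(0,0),fx=.48,fy=.47)[:155]  if 0 else cv2.copyMakeBorder(crop(t,272,158,70,50,3),0,5,0,190,cv2.BORDER_CONSTANT)])])[:,:,::-1])
T=np.load('top0.npy').astype(int)
print('dish diff',np.abs(t.astype(int)-T)[95:125,250:282].mean(),'shell diff',np.abs(t.astype(int)-T)[140:225,365:412].mean())
hsv=cv2.cvtColor(t,cv2.COLOR_RGB2HSV)
m=cv2.inRange(hsv,(110,60,30),(150,255,255)); sub=np.zeros_like(m); sub[145:165,385:405]=m[145:165,385:405]
for c,a in rect('top',sub,80,5): print('lens',np.round(c[0],1),a)
```

```text
t 52.83 pos [480.9 145.9 273.2] jaw 84.28 F [0.4 0.6 0.5] w 87.2 j [-0.37  0.21 -0.01  1.96  0.    0.98  1.09]
dish diff 6.429861111111111 shell diff 10.6174384647476
lens [ 592.  -363.3] (393.5, 155.5)
```

View pics/p10.png

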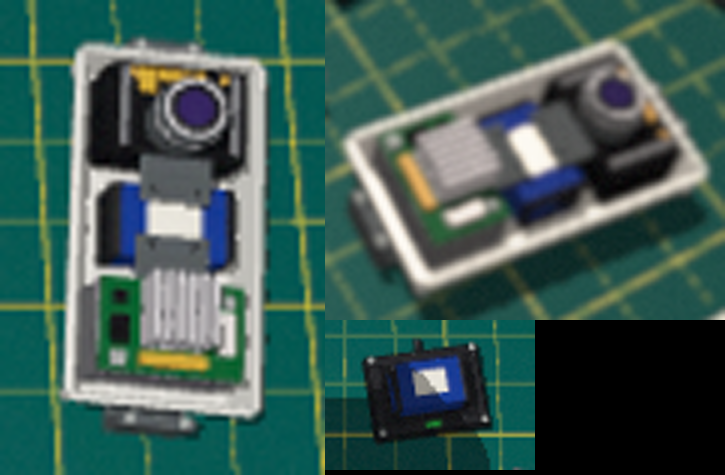

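Everything is seated: both tongues lie over the new pack and the spent pack is in its cradle. I'm handing in.

```bash
python3 -c "from h import *;print(ticket.hand_in())"
```

```text
the job is handed in; nothing more can be done
None
```

The battery swap is done and handed in at about 53 s of the 144 s allowed; the hand-in reports no verdict. I stood both modules on the pad, moved the spent battery to the empty cradle and fitted the charged one in the shell. Then I put both modules back where they came from.

**Seating:** Each part met its floor at the expected height. The last top and side views show both modules flat in their seats, both tongues over the new battery, and the spent battery square in its cradle. The gripper was open and well clear.

**Small disagreements:**
- **Lens position:** the lens measured about 1.5–2 mm from its starting position, which is within the 7 mm tolerance and near the calibration error.
- **Dish of screws:** I checked it only by comparing its image patch with the start. The mean difference was 6 grey levels, which I put down to lighting and noise. The arm stayed well clear of it throughout.

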